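# Bring the jug's spout round to the throwing gauge

### The arm

A 6-joint arm with a two-finger parallel gripper is mounted at the origin on the work surface. World frame = base frame: x ahead of the robot, y to its left, z up, the work surface at z = 0. Lengths are in m, angles in rad, forces in N, time in s.
With the tool pointing down it reaches from about 0.15 to 0.775 m from the base axis. Payload 6.1 kg.
Tool frame: the origin (TCP) lies on the centre line of the jaws, within the pads' length; the fingertips stand 8 mm ahead of it and the grasp point (between the pads) lies 11 mm behind it; z points along the fingers, y is the line along which they close (so a half turn about z gives the same grasp; the last joint's range is limited). The gripper opens to 85 mm and grips with 20 to 120 N. Pads are 22 mm wide; open, the fingers measure 114 mm over their backs; the gripper's body (76 mm by 85 mm) begins 54 mm behind the grasp point. The pads swing forward as they close: fully open they stand 13 mm farther back than shut.
Start: joints at [-1.335, 0.126, -0.04, 1.405, 0, 1.571], TCP at [0.123, -0.51, 0.239] pointing down, gripper open.
Joint ranges: [-2.72, 2.72], [-0.95, 1.95], [-1.27, 1.35], [-1.78, 2.02], [-1.46, 1.47], [-3.14, 3.14]. Speed limits (rad/s): [2.39, 2.39, 3.01, 3.14, 3.14, 3.14].

### API

Orientations are given as a unit quaternion [w, x, y, z].
In Python, from workcell import status, vision, manip gives the robot as it stands.
- The arm moves only by the tool jog_arm, never from a script. Its argument "increments" is one flat list of numbers, 7 for each row, row after row: the shift along the tool's x, y, z in units of 0.12 m (1.0 is 0.12 m), then the turn, a rotation vector about the tool's x, y, z in units of 180 degrees (1.0 is 180 degrees), then the opening in per cent of the stroke, from 0 (shut) to 100 (fully open). A call has 1 to 10 rows; each row shifts and turns the commanded pose from where the row before left it, along the tool's axes as they then stand; what a row does not reach is not made up. A row lasts 1/10 s, in which the tool goes at most 50 mm and 8.59 degrees, less where a joint would pass 70% of its speed; a pose out of reach is approached as far as the arm can. A call with a number of a shift or a turn outside -1 to 1 is refused whole. A call with a gripper value outside its range is refused whole. The fingers move at their own pace and stop on an object; "squeeze" is the grip in N (left out, the last holds). Time passes only in rows, so rows that do not move let the fingers close. It gives the time, the measured TCP pose, the force, the opening and the grip force at its end, in the units of the state.
- status.get_obs(): the state, without advancing time (a new reading comes with each control period).
- vision.grab_frame(name): name is "side" or "top"; returns (picture, depth): 400x640x3 uint8, red, green, blue; 400x640 float32, m along the optical axis (not along the pixel's ray), 0 where there is no reading.
- vision.get_calibration(name): a dict with "fovy" (degrees; the focal length in pixels is half the picture's height over the tangent of half this angle, whatever the lens; pixels are square), "cx", "cy" (the principal point, pixels), "D" ([k1, k2, p1, p2, k3] as OpenCV has them; the pictures are not rectified), "R" (3x3) and "t" (3): a world point X has camera coordinates R X + t. Camera axes: x right, y down, z forward; pixel columns grow to the right and rows downward; lengths in m; the calibration is good to about 2 mm. A picture is of the moment at which its call begins. get_calibration takes no time and is no camera call.
- manip.sign_off(): hands the job in; it is judged then, once.
The state is a dict: "t": time; "joint_pos": joint angles; "joint_vel": joint speeds; "effort": joint torques, N m; "eef_pos": TCP position; "ee_rot": TCP orientation; "contact_force": force on the tool from outside, world axes, zero at the start; "moment": the same for the moment, N m; "width": opening from 0.0 (shut) to 1.0 (fully open); "finger_force": force on a finger pad.
Only numpy, scipy, OpenCV 4.12 (cv2) and the standard library are available. Lean on these libraries where they do the work, as an engineer would, in place of code of your own. Each camera call takes 0.05 s, during which the arm holds its last target. There are 200 camera calls.

### The job

Set the jug up for checking against the throwing gauge: with a fingertip, gently push the banding wheel round by its arm until the jug's spout points straight at the gauge's post, and leave the wheel standing there. Then push the gauge's swinging pointer round until it points straight at the spout and the middle of the jug. Do not grip anything, do not touch, shift or lift the jug itself, and leave the other things on the table where they are.

Things in the scene. Friction and masses are not known exactly. Their poses are not given: they have to be found in the camera images.
- wheel_base: Grey cast foot of the banding wheel, fixed to the table, 130 mm across. Origin on the wheel's axis at table height; its y axis points level at the gauge's post, its z axis is the turning axis.
- wheel (a joint): Turning angle of the wheel (rad), counter-clockwise from above is positive; at 0 the push arm lies along wheel_base's x axis; the jug turns with it. It turns freely for more than a half turn either way from any start, with light friction (about 0.12 N m, 1 N at the arm), and stays where it is left if pushed slowly. The wheel is a brass disc 170 mm across, its top 62 mm above the table.
- push_end (a point): Centre of the outer end of the wheel's single push arm: a straight level steel bar 12 mm wide and 16 mm tall running radially from the disc's edge (85 mm from the axis) to 155 mm from the axis. The bar's mid-height is 57 mm above the table, its underside 49 mm, with nothing beneath it.
- jug: Small terracotta jug, loose, standing in the middle of the wheel (origin: centre of its underside, on the wheel's axis). Body 74 mm across, 85 mm tall (rim 147 mm above the table), one tubular spout along its +x axis and one loop handle along -x reaching 61 mm from its axis.
- spout_tip (a point): Centre of the mouth of the jug's spout, 60 mm out from the jug's axis along the jug's +x and 76 mm above its underside (138 mm above the table).
- gauge: Fixed throwing gauge: round dark foot 76 mm across and 18 mm high with an upright steel post 12 mm thick, 150 mm tall. Origin on the post's axis at table height; its x axis points level at the wheel's axis, 215 to 230 mm away.
- pointer (a joint): Angle of the gauge's pointer about the post (rad): 0 points exactly at the wheel's axis; positive is swung clockwise seen from above, and it starts 0.9 to 1.45 away on that side, which is the side nearer the robot. Free from -0.8 to 1.7 with light friction (0.05 N m), stays where it is left.
- pointer_tip (a point): Sharp end of the pointer, 136 mm from the post's axis, 131 mm above the table. The pointer is a level wooden bar 8 mm wide and 16 mm tall (underside 123 mm above the table) from the post to 118 mm out, then a 6 mm steel pin. It passes clear above the wheel and its tip clears the jug.
- bowl: Green bowl, 116 mm across, 60 mm tall; leave it alone.
- glaze_jar: White jar with a cap, 56 mm across, 75 mm tall; leave it alone.
- small_pot: White cup, 68 mm across, 50 mm tall; leave it alone.
- raw_cup: Terracotta cup, 68 mm across, 70 mm tall; leave it alone.
- black_block: Black block 60 x 40 x 30 mm; leave it alone.
- spatula: Spatula 170 mm long lying on the table; leave it alone.
- rib: Flat wooden rib 90 x 45 x 8 mm lying on the table; leave it alone.
Not all that is in view belongs to the job. Several things have the shape of the gauge; the one meant has the colours described above.

How it is judged:
By the outcome, as a careful person would: the job done as asked, in the order asked, and still so for the second after the job is handed in, with the robot touching nothing.
It also fails if it takes over 59 s, if anything falls off the work surface, if the arm or the gripper's body presses on something with over 40 N, if the wrist force passes 120 N, or if a joint passes its speed limit or range.

## Working session

There is one attempt and no reset: what is moved stays moved. The work goes in short steps, Python scripts to look and compute and a tool call to move; the robot and the scene stay as the last step left them, time stands still between calls to the robot, and variables do not carry over. Pictures are saved under pics/ and viewed, at most 10 in all, crops included, and the job is handed in when it is done.

Besides the shell and the picture viewer there is one more tool, called after "Emit:" as name(argument=value, ...), one argument or row to a line, values as JSON. jog_arm: Moves the arm, as the interface text tells. Shifts and turns lie within -1 to 1; 1 stands for 0.12 m of shift or 180 degrees of turn. Its arguments: {"type":"object","properties":{"increments":{"type":"array"},"squeeze":{"type":"number"}},"required":["increments"]}

```bash
mkdir -p pics; ls
cat > h.py <<'E'
import numpy as np, cv2
from workcell import status, vision, manip
def K(n):
    c=vision.get_calibration(n); f=200/np.tan(np.radians(c["fovy"])/2)
    return np.array([[f,0,c["cx"]],[0,f,c["cy"]],[0,0,1.]]),np.array(c["D"],float),np.array(c["R"]),np.array(c["t"])
def onplane(n,uv,z):
    k,D,R,t=K(n); p=cv2.undistortPoints(np.array(uv,float).reshape(-1,1,2),k,D).reshape(-1,2)
    d=np.c_[p,np.ones(len(p))]@R; o=-R.T@t
    return o+d*((z-o[2])/d[:,2])[:,None]
def fromdepth(n,uv,depth):
    k,D,R,t=K(n); uv=np.array(uv).reshape(-1,2); p=cv2.undistortPoints(uv.astype(float).reshape(-1,1,2),k,D).reshape(-1,2)
    z=depth[uv[:,1].astype(int),uv[:,0].astype(int)]
    return (np.c_[p,np.ones(len(p))]*z[:,None]-t)@R
def proj(n,X):
    k,D,R,t=K(n); return cv2.projectPoints(np.array(X,float).reshape(-1,1,3),cv2.Rodrigues(R)[0],t,k,D)[0].reshape(-1,2)
def grab(tag):
    for n in("top","side"):
        im,d=vision.grab_frame(n); cv2.imwrite(f"pics/{tag}_{n}.png",im[:,:,::-1]); np.save(f"pics/{tag}_{n}.npy",d)
E
python3 - <<'E'
from h import *
grab("a")
for n in("top","side"):
    k,D,R,t=K(n); print(n,k[0,0],D,(-R.T@t).round(3),R.round(2).tolist())
print(status.get_obs())
E
```

```text
pics
top 424.01789314743996 [-0.11602904  0.          0.          0.          0.        ] [0.433 0.025 1.125] [[0.0, -1.0, 0.01], [-1.0, -0.0, -0.07], [0.07, -0.01, -1.0]]
side 366.16931314408174 [-0.02409562  0.          0.          0.          0.        ] [0.176 0.639 0.943] [[-0.88, -0.47, 0.0], [-0.35, 0.66, -0.67], [0.31, -0.59, -0.75]]
{'t': 0.1, 'joint_pos': array([-1.33497264e+00,  1.26333680e-01, -4.04973606e-02,  1.40539502e+00,
        2.45336104e-05,  1.57082179e+00]), 'joint_vel': array([-0.00021963, -0.00103528,  0.00103496,  0.00118981,  0.00109994,
       -0.00078307]), 'effort': array([ 3.18694119e-04, -4.36902237e+01,  3.53606951e+01,  1.36018984e-02,
       -3.75952538e-05,  1.01524344e-05]), 'eef_pos': array([ 0.12258818, -0.5101273 ,  0.2386034 ]), 'ee_rot': array([-7.11343165e-04,  9.93057694e-01,  1.17626128e-01, -7.19232658e-05]), 'contact_force': array([-1.11061027, -0.98975114,  0.40600738]), 'moment': array([-0.0152458 , -0.0256441 ,  0.00200013]), 'finger_force': 0.0, 'width': 1.001271662047822}
```

View pics/a_top.png

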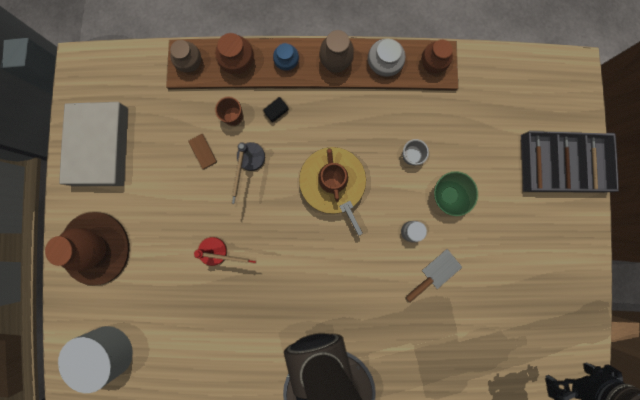

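View pics/a_side.png

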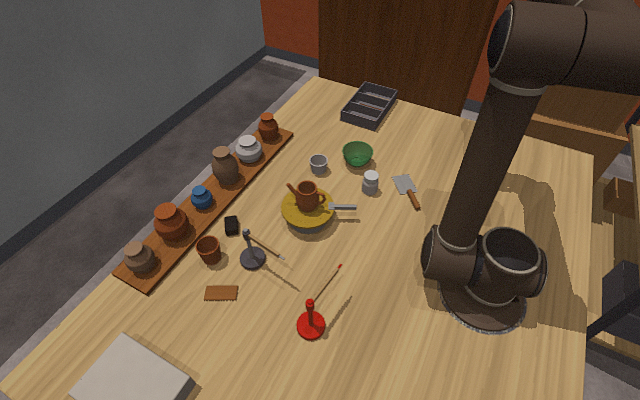

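The top view shows the wheel at about (333,181), its arm ending near (357,234), and the dark gauge at about (250,156) with its pointer tip near (234,202). The red gauge at (212,252) is a decoy. In the side view the wheel is at (307,212), the dark gauge at (253,258), and the jug's spout seems to be at upper left (290,187).

Run:
```python
import cv2,numpy as np
a=cv2.imread("pics/a_top.png")[130:250,220:380]; b=cv2.imread("pics/a_side.png")[165:285,220:380]
cv2.imwrite("pics/crop1.png",np.hstack([cv2.resize(x,(400*1,300),interpolation=cv2.INTER_CUBIC) for x in(a,b)]))
```

```text
(no output)
```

View pics/crop1.png

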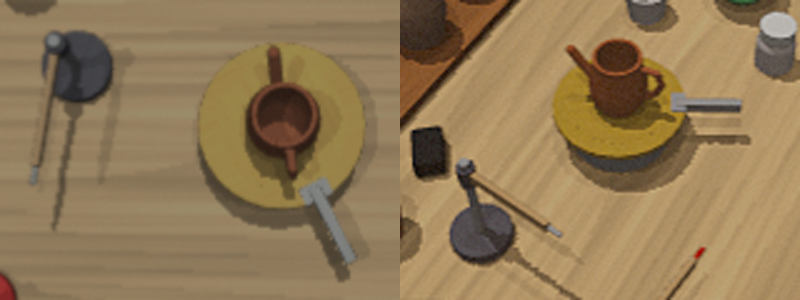

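```bash
cat > m.py <<'E'
from h import *
from scipy.optimize import least_squares
def tri(a,b):
    A=[];B=[]
    for n,uv in(("top",a),("side",b)):
        o=onplane(n,[uv],0.)[0];q=onplane(n,[uv],.3)[0];d=(q-o)/np.linalg.norm(q-o);P=np.eye(3)-np.outer(d,d);A.append(P);B.append(P@o)
    return np.linalg.lstsq(np.vstack(A),np.hstack(B),rcond=None)[0]
def masks(tag,n):
    h=cv2.cvtColor(cv2.imread(f"pics/{tag}_{n}.png"),cv2.COLOR_BGR2HSV).astype(int); return h
def circle(P,r):
    f=least_squares(lambda c:np.hypot(P[:,0]-c[0],P[:,1]-c[1])-r,P[:,:2].mean(0),loss="soft_l1",f_scale=.001); return f.x,np.median(abs(f.fun))
def disc(tag,n):
    h=masks(tag,n); m=((h[...,0]>=19)&(h[...,0]<=27)&(h[...,1]>165)&(h[...,2]>60)).astype(np.uint8)
    _,l,s,_=cv2.connectedComponentsWithStats(m); i=1+s[1:,4].argmax()
    c=max(cv2.findContours((l==i).astype(np.uint8),0,1)[0],key=len); hull=cv2.convexHull(c)
    return c.reshape(-1,2),onplane(n,c.reshape(-1,2),.062),s[i]
E
python3 - <<'E'
from m import *
for n in("top","side"):
    h=masks("a",n); 
    for uv in ({"top":[(310,190),(350,165),(329,152),(334,180),(240,180),(234,201),(255,155),(355,228),(280,200)]} if n=="top" else {"top":[(290,215),(325,218),(290,187),(305,200),(265,247),(252,262),(345,207)]})["top"]: print(n,uv,h[uv[1],uv[0]])
    c,P,s=disc("a",n); print(s,circle(P,.085))
    c,r=circle(P,.085)
    d=np.load(f"pics/a_{n}.npy"); vs,us=np.mgrid[130:290,200:400]; uv=np.c_[us.ravel(),vs.ravel()]
    X=fromdepth(n,uv,d)
    np.save(f"pics/X_{n}.npy",np.c_[X,uv])
    rr=np.hypot(*(X[:,:2]-c).T)
    k=(rr<.066)&(rr>.042)&(X[:,2]>.1)&(X[:,2]<.15); print("jug parts",np.c_[X[k],uv[k]].round(3)[::3].tolist())
    k=(rr<.16)&(rr>.1)&(X[:,2]>.04)&(X[:,2]<.08); print("arm",k.sum(),X[k].mean(0),np.degrees(np.arctan2(*(X[k].mean(0)[:2]-c)[::-1])))
    k=(X[:,2]>.118)&(X[:,2]<.16)&(rr>.1)&(rr<.3)&(X[:,1]>c[1]); print("ptr",k.sum(),np.c_[X[k],uv[k]].round(3)[::8].tolist())
E
```

```text
top (310, 190) [ 22 136 154]
top (350, 165) [ 23 133 153]
top (329, 152) [ 10 145  95]
top (334, 180) [  9 145 120]
top (240, 180) [ 18  92 130]
top (234, 201) [ 19  44 111]
top (255, 155) [128  16  64]
top (355, 228) [ 30   9 110]
top (280, 200) [ 18  91 138]Traceback (most recent call last):
  File "<stdin>", line 5, in <module>
  File "m.py", line 14, in disc
    _,l,s,_=cv2.connectedComponentsWithStats(m); i=1+s[1:,4].argmax()
                                                     ~~~~~~~~~~~~~~^^
ValueError: attempt to get argmax of an empty sequence
```

```bash
sed -i 's/h\[...,0\]>=19/h[...,0]>=20/; s/h\[...,1\]>165/h[...,1]>112/' m.py
python3 - <<'E'
from m import *
for n in("top","side"):
    h=masks("a",n); 
    if n=="side":
      for uv in [(290,215),(325,218),(290,187),(305,200),(265,247),(252,262),(345,207),(350,300)]: print(n,uv,h[uv[1],uv[0]])
    c,P,s=disc("a",n); c,r=circle(P,.085); print(n,s,c,r)
    d=np.load(f"pics/a_{n}.npy"); vs,us=np.mgrid[130:290,200:400]; uv=np.c_[us.ravel(),vs.ravel()]
    X=fromdepth(n,uv,d)
    rr=np.hypot(*(X[:,:2]-c).T)
    k=(rr<.066)&(rr>.042)&(X[:,2]>.1)&(X[:,2]<.15); print("jug parts",k.sum(),np.c_[X[k],uv[k]].round(3)[::4].tolist())
    k=(rr<.16)&(rr>.1)&(X[:,2]>.05)&(X[:,2]<.08); print("arm",k.sum(),X[k].mean(0),np.degrees(np.arctan2(*(X[k].mean(0)[:2]-c)[::-1])))
    k=(X[:,2]>.118)&(X[:,2]<.16)&(rr>.1)&(rr<.3)&(X[:,1]>c[1]); print("ptr",k.sum(),np.c_[X[k],uv[k]].round(3)[::12].tolist())
E
```

```text
top [ 299  147   67   67 2520] [ 0.55817226 -0.00600922] 0.002817662629974349
jug parts 91 [[0.622, 0.008, 0.143, 327.0, 149.0], [0.619, 0.008, 0.141, 327.0, 150.0], [0.62, -0.001, 0.139, 331.0, 150.0], [0.617, 0.001, 0.144, 330.0, 151.0], [0.614, 0.004, 0.144, 329.0, 152.0], [0.613, 0.006, 0.139, 328.0, 153.0], [0.611, 0.008, 0.133, 327.0, 154.0], [0.61, -0.001, 0.139, 331.0, 154.0], [0.608, 0.004, 0.136, 329.0, 155.0], [0.608, 0.008, 0.126, 327.0, 156.0], [0.607, -0.001, 0.129, 331.0, 156.0], [0.605, 0.003, 0.129, 329.0, 157.0], [0.604, 0.008, 0.119, 327.0, 158.0], [0.603, -0.001, 0.128, 331.0, 158.0], [0.6, 0.001, 0.127, 330.0, 159.0], [0.516, -0.011, 0.138, 335.0, 194.0], [0.514, -0.011, 0.137, 335.0, 195.0], [0.512, -0.011, 0.134, 335.0, 196.0], [0.509, -0.011, 0.135, 335.0, 197.0], [0.507, -0.011, 0.13, 335.0, 198.0], [0.505, -0.011, 0.127, 335.0, 199.0], [0.503, -0.011, 0.121, 335.0, 200.0], [0.501, -0.014, 0.12, 336.0, 201.0]]
arm 117 [ 0.44487978 -0.06416217  0.06361343] -152.82860367720937
ptr 357 [[0.638, 0.211, 0.143, 241.0, 142.0], [0.631, 0.212, 0.151, 240.0, 144.0], [0
[... 2389 characters left out ...]
 [0.622, 0.221, 0.125, 247.0, 238.0], [0.623, 0.22, 0.119, 247.0, 239.0], [0.597, 0.222, 0.134, 254.0, 240.0], [0.579, 0.218, 0.136, 260.0, 241.0], [0.583, 0.224, 0.132, 258.0, 243.0], [0.566, 0.224, 0.139, 263.0, 244.0], [0.574, 0.225, 0.125, 261.0, 246.0], [0.555, 0.227, 0.136, 266.0, 247.0], [0.541, 0.223, 0.137, 271.0, 248.0], [0.545, 0.228, 0.131, 269.0, 250.0], [0.529, 0.228, 0.137, 274.0, 251.0], [0.534, 0.231, 0.128, 272.0, 253.0], [0.517, 0.232, 0.138, 277.0, 254.0], [0.511, 0.233, 0.134, 279.0, 256.0], [0.497, 0.231, 0.133, 284.0, 258.0], [0.363, 0.195, 0.139, 337.0, 267.0], [0.361, 0.204, 0.139, 336.0, 270.0], [0.364, 0.215, 0.14, 333.0, 273.0], [0.36, 0.216, 0.135, 334.0, 275.0]]
```

```bash
cat >> m.py <<'E'
def fitc(P,c,r,tol=.006):
    for _ in range(6):
        k=abs(np.hypot(*(P[:,:2]-c).T)-r)<tol; A=np.c_[2*P[k,:2],np.ones(k.sum())]
        s=np.linalg.lstsq(A,(P[k,:2]**2).sum(1),rcond=None)[0]; c=s[:2]; r=np.sqrt(s[2]+c@c); tol=max(tol*.7,.0025)
    return c,r,k.sum()
def contour(m):
    c=cv2.findContours(m.astype(np.uint8),0,1)[0]; return np.vstack([x.reshape(-1,2) for x in c if len(x)>8])
def report(tag):
    out={}
    for n in("top","side"):
        h=masks(tag,n); H,S,V=h[...,0],h[...,1],h[...,2]
        _,P,_=disc(tag,n); c,r,k=fitc(P,np.array([.560,-.004]),.084)
        dark=np.zeros(H.shape,bool); a,b=((225,130),(275,180)) if n=="top" else ((225,220),(280,280))
        box=np.zeros(H.shape,bool); box[a[1]:b[1],a[0]:b[0]]=1
        dk=box&(V<92)&(S<60); g,gr,gk=fitc(onplane(n,contour(dk),.018),np.array([.622,.208]),.038,.010)
        X=fromdepth(n,np.argwhere(np.ones(H.shape))[:,::-1],np.load(f"pics/{tag}_{n}.npy")).reshape(400,640,3)
        rr=np.hypot(X[...,0]-c[0],X[...,1]-c[1]); rg=np.hypot(X[...,0]-g[0],X[...,1]-g[1])
        terr=(H<16)&(S>125)
        far=(rr>.048)&(rr<.072)&(X[...,2]>.095)&(X[...,2]<.155)&terr
        lab,l,st,ce=cv2.connectedComponentsWithStats(far.astype(np.uint8))
        parts=[(X[l==i].mean(0).round(4).tolist(),np.degrees(np.arctan2(*(X[l==i].mean(0)[:2]-c)[::-1])).round(1),st[i,4]) for i in range(1,lab) if st[i,4]>5]
        ka=(rr<.16)&(rr>.1)&(X[...,2]>.05)&(X[...,2]<.075)&(S<80); ar=X[ka].mean(0) if ka.any() else c
        kp=(rg>.03)&(rg<.14)&(X[...,2]>.12)&(X[...,2]<.148); pp=X[kp]; 
        cap=(rg<.03)&(X[...,2]>.14)&(X[...,2]<.16); 
        pc=pp.mean(0); u,s,vt=np.linalg.svd(pp[:,:2]-pc[:2]) if len(pp)<2000 else (0,0,np.eye(2)); ax=vt[0]*np.sign(vt[0]@(pc[:2]-g)); 
        w=c-g
        print(n,"C",c.round(4),round(r,4),k,"G",g.round(4),round(gr,4),gk,"dist",np.hypot(*w).round(4),"bearing C->G",np.degrees(np.arctan2(*(-w)[::-1])).round(2))
        print("  parts",parts,"\n  arm",ka.sum(),np.degrees(np.arctan2(*(ar[:2]-c)[::-1])).round(2),"cap",cap.sum(),X[cap].mean(0).round(4),
          "ptr",len(pp),pc.round(4),"ax",np.degrees(np.arctan2(*ax[::-1])).round(1),"fromG",np.degrees(np.arctan2(*(pc[:2]-g)[::-1])).round(1))
        far_=pp[np.argsort(np.hypot(*(pp[:,:2]-g).T))[-8:]]; print("  ptr far end",far_.mean(0).round(4))
E
python3 -c "
from m import *
report('a')
for n in('top','side'):
    for name,X in dict(jar=(415,232),pot=(415,153),bowl=(456,194)).items():
        if n=='top': print(name,onplane(n,[X],.06).round(3))"
```

```text
top C [ 0.5583 -0.0064] 0.0834 179 G [0.6255 0.2082] 0.0361 76 dist 0.2248 bearing C->G 72.6
  parts [([0.6137, 0.0031, 0.139], np.float64(9.7), np.int32(35)), ([0.5065, -0.0145, 0.1316], np.float64(-171.1), np.int32(14))] 
  arm 117 -153.0 cap 61 [0.6267 0.209  0.1449] ptr 170 [0.5475 0.2201 0.1364] ax 171.2 fromG 171.3
  ptr far end [0.4978 0.2277 0.1341]
side C [ 0.5602 -0.0022] 0.0835 91 G [0.6279 0.2147] 0.0354 58 dist 0.2272 bearing C->G 72.65
  parts [([0.6146, 0.0082, 0.1361], np.float64(10.8), np.int32(27)), ([0.5074, -0.0099, 0.1209], np.float64(-171.6), np.int32(17))] 
  arm 86 -153.42 cap 39 [0.6271 0.2143 0.1452] ptr 155 [0.5491 0.226  0.1347] ax 171.7 fromG 171.8
  ptr far end [0.4996 0.2329 0.1325]
jar [[ 0.427 -0.216  0.06 ]]
pot [[ 0.629 -0.218  0.06 ]]
bowl [[ 0.524 -0.323  0.06 ]]
```

Emit:
jog_arm(
  increments=[0,0,0,0,0,0.0375,0,0,0,0,0,0,0.0375,0,0.15,-0.25,0,0,0,0,0,0.15,-0.25,0,0,0,0,0,0.15,-0.25,0,0,0,0,0,0.15,-0.25,0,0,0,0,0,0.15,-0.25,0,0,0,0,0,0.15,-0.25,0,0,0,0,0,0.15,-0.25,0,0,0,0,0,0,0,0,0,0,0,0],
)

```text
t: 1.1
eef_pos: [0.2496, -0.2976, 0.2393]
ee_rot: [-0.0, 1.0, 0.002, 0.0]
contact_force: [-1.3, -0.6, 0.3]
width: -0.002
finger_force: 0.0
```

Emit:
jog_arm(
  increments=[0.18,-0.275,0,0,0,0,0,0.18,-0.275,0,0,0,0,0,0.18,-0.275,0,0,0,0,0,0.18,-0.275,0,0,0,0,0,0.18,-0.275,0,0,0,0,0,0.18,-0.275,0,0,0,0,0,0.18,-0.275,0,0,0,0,0,0.18,-0.275,0,0,0,0,0,0,0,0.25,0,0,0,0,0,0,0.25,0,0,0,0],
)

```text
t: 2.1
eef_pos: [0.4226, -0.0358, 0.1787]
ee_rot: [0.0, 1.0, 0.001, 0.001]
contact_force: [-0.3, -0.8, -0.3]
width: -0.001
finger_force: 0.0
```

Run:
```python
from m import *
grab("b"); print(status.get_obs()["eef_pos"])
report("b")
a=cv2.imread("pics/b_top.png")[130:250,220:380]; b=cv2.imread("pics/b_side.png")[135:285,220:420]
cv2.imwrite("pics/crop2.png",np.hstack([cv2.resize(x,(400*1,300),interpolation=cv2.INTER_CUBIC) for x in(a,b)]))
```

```text
[ 0.41920764 -0.0363171   0.17555943]
top C [ 0.558  -0.0063] 0.0834 90 G [0.6251 0.2083] 0.036 75 dist 0.2248 bearing C->G 72.63
  parts [([0.6137, 0.0031, 0.139], np.float64(9.6), np.int32(35))] 
  arm 0 0.0 cap 64 [0.6268 0.2083 0.1447] ptr 170 [0.5475 0.22   0.1366] ax 171.1 fromG 171.4
  ptr far end [0.4979 0.2282 0.1316]
side C [ 0.5608 -0.0021] 0.0833 96 G [0.6277 0.215 ] 0.0356 62 dist 0.2272 bearing C->G 72.86
  parts [([0.6149, 0.0084, 0.1364], np.float64(11.0), np.int32(26)), ([0.5088, -0.0103, 0.1206], np.float64(-171.0), np.int32(25))] 
  arm 87 -153.48 cap 38 [0.6272 0.2139 0.1448] ptr 155 [0.5497 0.2259 0.1345] ax 171.8 fromG 172.1
  ptr far end [0.4996 0.2328 0.1323]
```

View pics/crop2.png

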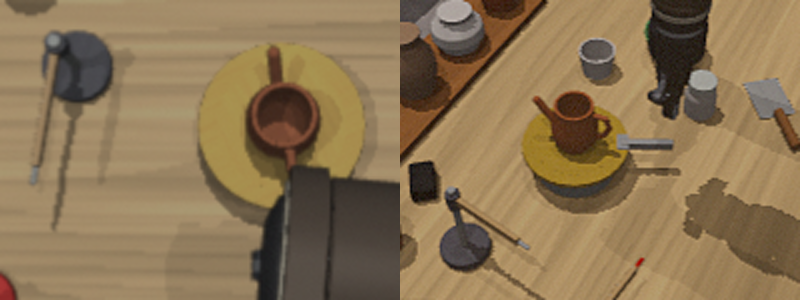

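Emit:
jog_arm(
  increments=[0,0,0.22,0,0,0,0,0,0,0.22,0,0,0,0,0,0,0.22,0,0,0,0,0,0,0.22,0,0,0,0,0,0,0.22,0,0,0,0,0,0,0,0,0,0,0,0.027,0.047,0,0,0,0,0,0.027,0.047,0,0,0,0,0,0.027,0.047,0,0,0,0,0,0.027,0.047,0,0,0,0,0],
)

```text
t: 3.2
eef_pos: [0.4354, -0.0596, 0.0484]
ee_rot: [-0.0, 1.0, -0.0, 0.001]
contact_force: [0.1, 1.3, 0.6]
width: 0.001
finger_force: 0.5
```

Emit:
jog_arm(
  increments=[0.0235,0.0445,0,0,0,0,0,0.0235,0.0445,0,0,0,0,0,0.0235,0.0445,0,0,0,0,0,0.0235,0.0445,0,0,0,0,0,0.031,0.0395,0,0,0,0,0,0.031,0.0395,0,0,0,0,0,0.031,0.0395,0,0,0,0,0,0.031,0.0395,0,0,0,0,0],
)

```text
t: 4.0
eef_pos: [0.4607, -0.0997, 0.0472]
ee_rot: [-0.0, 1.0, 0.0, -0.0]
contact_force: [0.1, 1.3, 0.6]
width: 0.0
finger_force: 0.5
```

Run:
```python
from m import *
grab("c"); o=status.get_obs(); print(o["eef_pos"],o["contact_force"])
report("c")
b=cv2.imread("pics/c_side.png")[135:285,220:420]
cv2.imwrite("pics/crop3.png",cv2.resize(b,(600,450),interpolation=cv2.INTER_CUBIC))
```

```text
[ 0.46117806 -0.10000435  0.04732771] [-0.57874213  0.12927566  0.55313878]
top C [ 0.5585 -0.0064] 0.0834 179 G [0.6251 0.2083] 0.0359 75 dist 0.2248 bearing C->G 72.75
  parts [([0.6046, 0.0251, 0.1385], np.float64(34.3), np.int32(34)), ([0.5147, -0.0348, 0.1311], np.float64(-147.0), np.int32(14))] 
  arm 6 -129.62 cap 72 [0.6253 0.2085 0.1446] ptr 170 [0.5475 0.2201 0.1365] ax 171.1 fromG 171.4
  ptr far end [0.4978 0.2279 0.1331]
side C [ 0.5607 -0.0011] 0.0828 84 G [0.6276 0.2148] 0.0356 60 dist 0.226 bearing C->G 72.79
  parts [([0.6059, 0.0308, 0.1366], np.float64(35.2), np.int32(25)), ([0.5166, -0.0304, 0.1195], np.float64(-146.4), np.int32(18))] 
  arm 31 -133.92 cap 41 [0.6268 0.2147 0.1452] ptr 156 [0.5495 0.226  0.1346] ax 171.7 fromG 171.9
  ptr far end [0.4996 0.2328 0.133 ]
```

View pics/crop3.png

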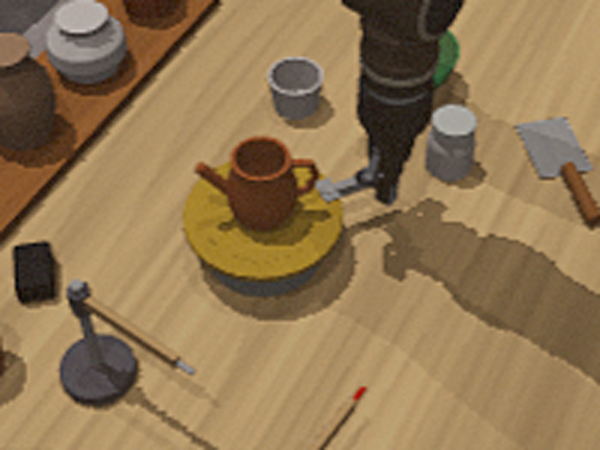

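Emit:
jog_arm(
  increments=[0.037,0.0335,0,0,0,0,0,0.037,0.0335,0,0,0,0,0,0.037,0.0335,0,0,0,0,0,0.037,0.0335,0,0,0,0,0,0.0425,0.0265,0,0,0,0,0,0.0425,0.0265,0,0,0,0,0,0.0425,0.0265,0,0,0,0,0,0.0425,0.0265,0,0,0,0,0,0.0465,0.019,0,0,0,0,0,0.0465,0.019,0,0,0,0,0],
)

```text
t: 5.1
eef_pos: [0.5103, -0.1328, 0.0473]
ee_rot: [0.0, 1.0, 0.0, -0.0]
contact_force: [-2.1, 1.6, -1.0]
width: -0.002
finger_force: 0.5
```

Emit:
jog_arm(
  increments=[0.0465,0.019,0,0,0,0,0,0.035,0.01,0,0,0,0,0,0,0,0,0,0,0,0],
)

```text
t: 5.4
eef_pos: [0.5205, -0.1364, 0.0474]
ee_rot: [0.0, 1.0, 0.0, 0.0]
contact_force: [0.9, 0.6, -0.5]
width: -0.005
finger_force: 0.0
```

Run:
```python
from m import *
grab("d"); o=status.get_obs(); print(o["eef_pos"],o["contact_force"])
report("d")
```

```text
[ 0.51981324 -0.13623049  0.04732762] [-0.10799023  0.73309689  0.28741463]
top C [ 0.5583 -0.0064] 0.0836 175 G [0.625  0.2081] 0.0358 77 dist 0.2247 bearing C->G 72.74
  parts [([0.5839, 0.0432, 0.1389], np.float64(62.7), np.int32(33)), ([0.5338, -0.0527, 0.1281], np.float64(-117.9), np.int32(15))] 
  arm 19 -99.02 cap 71 [0.6246 0.2088 0.1444] ptr 171 [0.5478 0.22   0.1365] ax 171.2 fromG 171.2
  ptr far end [0.4978 0.2277 0.1341]
side C [ 0.561  -0.0015] 0.0832 99 G [0.6274 0.2149] 0.0354 63 dist 0.2264 bearing C->G 72.93
  parts [([0.5367, -0.0472, 0.1175], np.float64(-118.1), np.int32(19)), ([0.5844, 0.0491, 0.136], np.float64(65.1), np.int32(24))] 
  arm 40 -105.6 cap 43 [0.6256 0.2146 0.1447] ptr 157 [0.5498 0.2259 0.1346] ax 171.6 fromG 172.0
  ptr far end [0.4995 0.2329 0.1326]
```

Emit:
jog_arm(
  increments=[0.025,0.004,0,0,0,0,0,0.025,0.004,0,0,0,0,0,0.025,0.003,0,0,0,0,0,0.025,0.002,0,0,0,0,0,0.025,0.001,0,0,0,0,0,0.025,0,0,0,0,0,0,0,0,0,0,0,0,0],
)

```text
t: 6.2
eef_pos: [0.5382, -0.1377, 0.0473]
ee_rot: [-0.0, 1.0, 0.0, 0.0]
contact_force: [-0.0, -1.0, 0.0]
width: -0.002
finger_force: 0.0
```

```bash
cat >> m.py <<'E'
def spout(tag):
    "spout bearing from the jug's own colour: tip-to-handle axis, by second moments of pixels cast onto z=.138, away from the body"
    for n in("top","side"):
        h=masks(tag,n); H,S=h[...,0],h[...,1]; c=fitc(disc(tag,n)[1],np.array([.56,-.004]),.084)[0]
        X=fromdepth(n,np.argwhere(np.ones(H.shape))[:,::-1],np.load(f"pics/{tag}_{n}.npy")).reshape(-1,3)
        k=((H<16)&(S>125)).ravel()&(X[:,2]>.09)&(X[:,2]<.16); P=X[k,:2]-c; r=np.hypot(*P.T); P=P[(r<.075)&(r>.043)]
        a=np.arctan2(P[:,1],P[:,0]); a0=.5*np.angle(np.exp(2j*a).mean())
        if np.cos(a0-np.radians(45))<0: a0+=np.pi
        m=np.cos(a-a0)>0; print(n,"double-angle",np.degrees(a0).round(2),"tip-handle",np.degrees(np.arctan2(*(P[m].mean(0)-P[~m].mean(0))[::-1])).round(2),m.sum(),(~m).sum())
E
python3 - <<'E'
from m import *
grab("e"); o=status.get_obs(); print(o["eef_pos"],o["contact_force"])
report("e")
for t in "acde": print(t);spout(t)
E
```

```text
[ 0.53787753 -0.13766262  0.04730775] [-0.39319651 -0.52658419  0.05829094]
top C [ 0.5584 -0.0064] 0.0835 175 G [0.625  0.2081] 0.0358 77 dist 0.2247 bearing C->G 72.76
  parts [([0.5776, 0.0464, 0.1396], np.float64(70.0), np.int32(32)), ([0.5401, -0.0547, 0.1313], np.float64(-110.7), np.int32(14))] 
  arm 7 -90.52 cap 66 [0.6258 0.2086 0.1449] ptr 170 [0.5475 0.2201 0.1364] ax 171.2 fromG 171.2
  ptr far end [0.4978 0.2278 0.1334]
side C [ 0.5607 -0.002 ] 0.0834 103 G [0.6277 0.2147] 0.0353 59 dist 0.2268 bearing C->G 72.83
  parts [([0.5418, -0.0503, 0.1155], np.float64(-111.4), np.int32(16)), ([0.5765, 0.0518, 0.1366], np.float64(73.6), np.int32(23))] 
  arm 38 -97.68 cap 44 [0.6265 0.2148 0.1446] ptr 154 [0.5493 0.2261 0.1347] ax 171.7 fromG 171.8
  ptr far end [0.4995 0.2329 0.1332]
a
top double-angle 9.51 tip-handle 9.46 47 24
side double-angle 10.32 tip-handle 10.11 36 26
c
top double-angle 33.9 tip-handle 33.71 45 23
side double-angle 34.87 tip-handle 34.77 34 29
d
top double-angle 62.57 tip-handle 62.48 42 26
side double-angle 63.87 tip-handle 63.63 29 24
e
top double-angle 69.8 tip-handle 69.7 41 24
side double-angle 71.89 tip-handle 71.44 29 21
```

Emit:
jog_arm(
  increments=[0.014,0,0,0,0,0,0,0.014,0,0,0,0,0,0,0.014,0,0,0,0,0,0,0,0,0,0,0,0,0,-0.1,0,0,0,0,0,0,-0.1,0,0,0,0,0,0,-0.1,0,0,0,0,0,0,0,0,0,0,0,0,0],
)

```text
t: 7.1
eef_pos: [0.5044, -0.1376, 0.0473]
ee_rot: [-0.0, 1.0, -0.0, -0.001]
contact_force: [-0.1, 0.7, -0.2]
width: -0.0
finger_force: 0.0
```

Run:
```python
from m import *
grab("f"); o=status.get_obs(); print(o["eef_pos"],o["contact_force"])
report("f"); spout("f")
b=cv2.imread("pics/f_top.png")[130:250,220:380]
cv2.imwrite("pics/crop4.png",cv2.resize(b,(800,600),interpolation=cv2.INTER_CUBIC))
```

```text
[ 0.50634449 -0.13786565  0.04765228] [-0.30062156 -0.03892742  0.13558838]
top C [ 0.5583 -0.0064] 0.0835 176 G [0.6249 0.2082] 0.0358 77 dist 0.2247 bearing C->G 72.75
  parts [([0.5756, 0.0467, 0.139], np.float64(71.9), np.int32(33)), ([0.5415, -0.0552, 0.1302], np.float64(-109.0), np.int32(15))] 
  arm 89 -90.73 cap 70 [0.6242 0.2087 0.1445] ptr 170 [0.5475 0.2201 0.1365] ax 171.2 fromG 171.3
  ptr far end [0.4978 0.2277 0.1342]
side C [ 0.5605 -0.0019] 0.0833 100 G [0.6277 0.2151] 0.0354 64 dist 0.2271 bearing C->G 72.78
  parts [([0.544, -0.0509, 0.1157], np.float64(-108.6), np.int32(18)), ([0.5753, 0.0522, 0.136], np.float64(74.7), np.int32(24))] 
  arm 58 -97.04 cap 45 [0.6262 0.2148 0.1442] ptr 157 [0.5498 0.2258 0.1344] ax 171.8 fromG 172.1
  ptr far end [0.4997 0.2328 0.1323]
top double-angle 71.61 tip-handle 71.5 42 25
side double-angle 73.47 tip-handle 73.24 29 24
```

View pics/crop4.png

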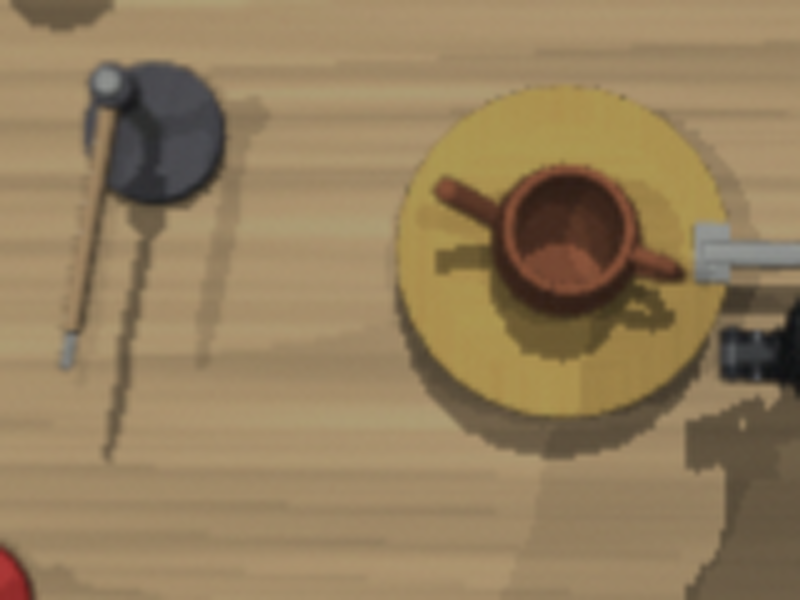

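```bash
cat >> m.py <<'E'
def fine(tag):
    for n in("top","side"):
        h=masks(tag,n); H,S,V=h[...,0],h[...,1],h[...,2]; c=fitc(disc(tag,n)[1],np.array([.56,-.004]),.084)[0]
        uv=np.argwhere((H<16)&(S>125))[:,::-1]; Q=onplane(n,uv,.138)[:,:2]; X=fromdepth(n,uv,np.load(f"pics/{tag}_{n}.npy"))
        hi=(X[:,2]>.1)&(X[:,2]<.16)&(np.hypot(*(X[:,:2]-c).T)<.08)
        rim=X[hi&(X[:,2]>.141)&(np.hypot(*(X[:,:2]-c).T)<.045)]; uvr=uv[hi&(X[:,2]>.141)&(np.hypot(*(X[:,:2]-c).T)<.045)]
        R=onplane(n,uvr,.147)[:,:2]; (ex,ey),rad=cv2.minEnclosingCircle(R.astype(np.float32)); e=np.array([ex,ey])
        P=Q[hi]; r=np.hypot(*(P-e).T); out=[]
        for lo in(.046,.052):
            sel=P[(r>lo)&(r<.075)]-e; a=np.arctan2(sel[:,1],sel[:,0]); s=sel[(a>-.3)&(a<1.8)]; out.append(np.degrees(np.arctan2(*s.mean(0)[::-1])).round(2)); out.append(len(s))
        G=onplane(n,np.argwhere((S<60)&(V>85))[:,::-1],.065)[:,:2]-c; rr=np.hypot(*G.T); aa=np.arctan2(G[:,1],G[:,0])
        g=G[(rr>.105)&(rr<.153)&(aa<-1.3)&(aa>-2.9)]; 
        print(tag,n,"C",c.round(4),"rim",e.round(4),round(rad,4),"spout",out,"bar",len(g),np.degrees(np.arctan2(*np.median(g,0)[::-1])).round(2) if len(g) else "")
E
python3 -c "
from m import *
for t in 'acdef': fine(t)"
```

```text
a top C [ 0.5583 -0.0064] rim [ 0.5585 -0.0063] 0.0306 spout [np.float64(9.6), 35, np.float64(9.3), 26] bar 98 -152.82
a side C [ 0.5602 -0.0022] rim [ 0.5583 -0.0013] 0.0331 spout [np.float64(49.33), 55, np.float64(39.6), 33] bar 37 -151.41
c top C [ 0.5585 -0.0064] rim [ 0.5531 -0.011 ] 0.0377 spout [np.float64(35.38), 48, np.float64(35.04), 37] bar 52 -117.47
c side C [ 0.5607 -0.0011] rim [ 0.5591 -0.0009] 0.0328 spout [np.float64(60.8), 62, np.float64(54.01), 34] bar 19 -124.21
d top C [ 0.5583 -0.0064] rim [ 0.5584 -0.0061] 0.0308 spout [np.float64(62.51), 35, np.float64(61.87), 23] bar 10 -98.15
d side C [ 0.561  -0.0015] rim [ 0.5584 -0.0012] 0.0329 spout [np.float64(77.09), 57, np.float64(73.7), 39] bar 34 -95.78
e top C [ 0.5584 -0.0064] rim [ 0.5585 -0.0061] 0.0307 spout [np.float64(69.92), 35, np.float64(69.47), 24] bar 4 -90.18
e side C [ 0.5607 -0.002 ] rim [ 0.5598 -0.0013] 0.0321 spout [np.float64(83.65), 53, np.float64(82.6), 36] bar 31 -87.12
f top C [ 0.5583 -0.0064] rim [ 0.5587 -0.0062] 0.0309 spout [np.float64(72.22), 35, np.float64(71.74), 24] bar 81 -90.11
f side C [ 0.5605 -0.0019] rim [ 0.5591 -0.0009] 0.0328 spout [np.float64(83.86), 50, np.float64(82.09), 36] bar 52 -90.42
```

The spout now sits at about 72° and the gauge bears 72.7°, so the wheel is standing right and the finger is clear of it. Next is the pointer.

Emit:
jog_arm(
  increments=[0,0,-0.28,0,0,0,0,0,0,-0.28,0,0,0,0,0,0,-0.28,0,0,0,0,0,0,-0.28,0,0,0,0,0,0,-0.28,0,0,0,0,0,0,-0.28,0,0,0,0,0,0,0,0,0,0,0],
)

```text
t: 7.9
eef_pos: [0.5089, -0.1383, 0.254]
ee_rot: [0.001, 1.0, 0.0, 0.004]
contact_force: [0.3, -0.4, 0.2]
width: -0.001
finger_force: 0.0
```

Emit:
jog_arm(
  increments=[0.031,-0.334,0,0,0,0,0,0.031,-0.334,0,0,0,0,0,0.031,-0.334,0,0,0,0,0,0.031,-0.334,0,0,0,0,0,0.031,-0.334,0,0,0,0,0,0.031,-0.334,0,0,0,0,0,0.031,-0.334,0,0,0,0,0,0.031,-0.334,0,0,0,0,0,0.031,-0.334,0,0,0,0,0,0.031,-0.334,0,0,0,0,0],
)

```text
t: 8.9
eef_pos: [0.5362, 0.1362, 0.2606]
ee_rot: [-0.05, 0.994, 0.098, -0.006]
contact_force: [0.3, 0.3, 0.1]
width: 0.002
finger_force: 0.0
```

Emit:
jog_arm(
  increments=[0,0,0,0,0,0,0],
)

```text
t: 9.0
eef_pos: [0.5363, 0.1371, 0.2608]
ee_rot: [-0.051, 0.994, 0.099, -0.005]
contact_force: [0.7, 0.8, -0.2]
width: 0.002
finger_force: 0.0
```

Run:
```python
from workcell import status; from scipy.spatial.transform import Rotation as R
import numpy as np
o=status.get_obs(); print(o["joint_pos"].round(3),o["joint_vel"].round(3),o["eef_pos"]); q=o["ee_rot"]; M=R.from_quat(q[[1,2,3,0]]); print(M.as_matrix().round(3))
T=R.from_matrix(np.diag([1,-1,-1])); print("turn to get upright, tool axes, units:",((M.inv()*T).as_rotvec()/np.pi).round(4))
```

```text
[0.198 0.181 0.069 1.46  0.102 3.141] [-0.027 -0.013 -0.022 -0.001 -0.035 -0.001] [0.53634965 0.13711264 0.26078349]
[[ 0.98   0.196 -0.021]
 [ 0.197 -0.975  0.099]
 [-0.001 -0.101 -0.995]]
turn to get upright, tool axes, units: [-0.0322  0.0034  0.0631]
```

Run:
```python
from workcell import status; from scipy.spatial.transform import Rotation as R
import numpy as np
q=status.get_obs()["ee_rot"]; M=R.from_quat(q[[1,2,3,0]])
T=R.from_matrix(np.array([[0,1,0],[1,0,0],[0,0,-1.]])); print(((M.inv()*T).as_rotvec()/np.pi).round(4))
```

```text
[-0.0272 -0.022  -0.4364]
```

Emit:
jog_arm(
  increments=[0,0,0,-0.0027,-0.0022,-0.0436,0,0,0,0,-0.0027,-0.0022,-0.0436,0,0,0,0,-0.0027,-0.0022,-0.0436,0,0,0,0,-0.0027,-0.0022,-0.0436,0,0,0,0,-0.0027,-0.0022,-0.0436,0,0,0,0,-0.0027,-0.0022,-0.0436,0,0,0,0,-0.0027,-0.0022,-0.0436,0,0,0,0,-0.0027,-0.0022,-0.0436,0,0,0,0,-0.0027,-0.0022,-0.0436,0,0,0,0,-0.0027,-0.0022,-0.0436,0],
)

```text
t: 10.0
eef_pos: [0.536, 0.1347, 0.2604]
ee_rot: [0.0, 0.707, 0.707, -0.001]
contact_force: [-1.5, 0.5, 0.4]
width: 0.002
finger_force: 0.0
```

Emit:
jog_arm(
  increments=[0,0,0,0,0,0,0,0,0,0,0,0,0,0],
)

```text
t: 10.2
eef_pos: [0.5359, 0.1348, 0.2605]
ee_rot: [-0.0, 0.71, 0.704, -0.001]
contact_force: [0.4, -0.1, -0.1]
width: -0.001
finger_force: 0.0
```

Emit:
jog_arm(
  increments=[0.27,0.015,0,0,0,0,0,0.27,0.015,0,0,0,0,0,0.27,0.015,0,0,0,0,0,0.27,0.015,0,0,0,0,0,0,0,0.246,0,0,0,0,0,0,0.246,0,0,0,0,0,0,0.246,0,0,0,0,0,0,0.246,0,0,0,0,0,0,0.246,0,0,0,0,0,0,0,0,0,0,0],
)

```text
t: 11.2
eef_pos: [0.5413, 0.263, 0.1083]
ee_rot: [-0.001, 0.71, 0.705, -0.004]
contact_force: [-0.0, -0.4, 0.2]
width: 0.001
finger_force: 0.0
```

Run:
```python
from m import *
grab("g"); o=status.get_obs(); print(o["eef_pos"],o["contact_force"],o["joint_pos"])
report("g"); spout("g")
b=cv2.imread("pics/g_side.png")[130:310,180:420]
cv2.imwrite("pics/crop5.png",cv2.resize(b,(800,600),interpolation=cv2.INTER_CUBIC))
```

```text
[0.54349318 0.2640629  0.11287356] [0.54375879 0.09964688 0.91027876] [ 4.52405708e-01  3.02925077e-01 -9.65719331e-02  1.17362584e+00
 -2.77452016e-04  2.02933405e+00]
top C [ 0.5583 -0.0065] 0.0835 176 G [0.625  0.2082] 0.0358 76 dist 0.2248 bearing C->G 72.74
  parts [([0.5759, 0.0465, 0.1386], np.float64(71.5), np.int32(35)), ([0.5417, -0.0555, 0.1296], np.float64(-108.7), np.int32(14))] 
  arm 118 -90.75 cap 66 [0.6265 0.2083 0.1449] ptr 178 [0.5468 0.2216 0.1361] ax 169.0 fromG 170.2
  ptr far end [0.4978 0.2279 0.1329]
side C [ 0.5605 -0.0016] 0.0833 102 G [0.6198 0.2065] 0.0455 39 dist 0.2163 bearing C->G 74.11
  parts [([0.5435, -0.0504, 0.1176], np.float64(-109.3), np.int32(17)), ([0.5755, 0.0541, 0.1388], np.float64(75.0), np.int32(20))] 
  arm 44 -90.98 cap 0 [nan nan nan] ptr 53 [0.5322 0.2654 0.1332] ax -130.6 fromG 146.1
  ptr far end [0.5027 0.2378 0.1341]
top double-angle 71.46 tip-handle 71.37 45 25
side double-angle 73.48 tip-handle 73.26 27 23m.py:44: RuntimeWarning: Mean of empty slice.
  print("  parts",parts,"\n  arm",ka.sum(),np.degrees(np.arctan2(*(ar[:2]-c)[::-1])).round(2),"cap",cap.sum(),X[cap].mean(0).round(4),
  ret = um.true_divide(
```

View pics/crop5.png

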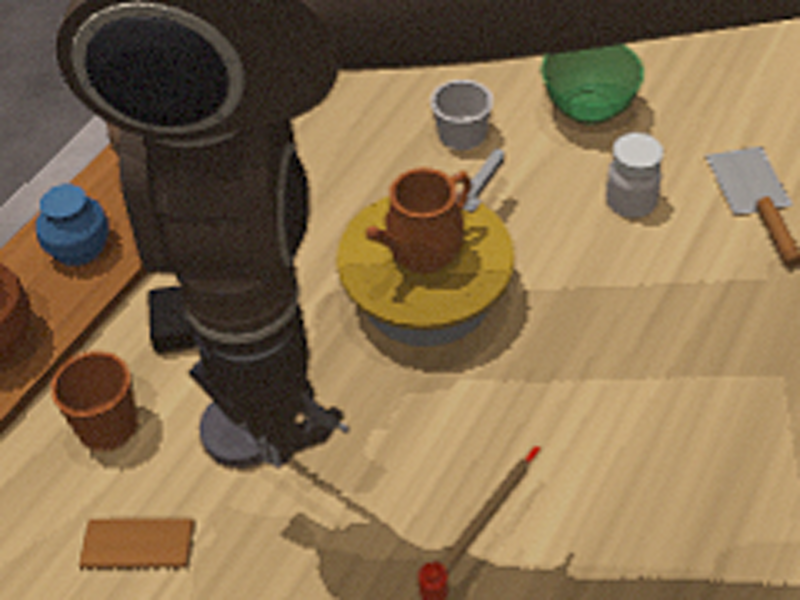

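Emit:
jog_arm(
  increments=[-0.053,-0.003,0,0,0,0,0,-0.053,-0.003,0,0,0,0,0,-0.053,-0.003,0,0,0,0,0,-0.05,-0.0145,0,0,0,0,0,-0.05,-0.0145,0,0,0,0,0,-0.05,-0.0145,0,0,0,0,0,-0.052,-0.0035,0,0,0,0,0,-0.052,-0.0035,0,0,0,0,0,-0.052,-0.0035,0,0,0,0,0],
)

```text
t: 12.2
eef_pos: [0.5357, 0.208, 0.1126]
ee_rot: [-0.0, 0.709, 0.705, -0.001]
contact_force: [0.7, 0.7, -0.3]
width: 0.001
finger_force: 0.4
```

Emit:
jog_arm(
  increments=[-0.052,0.007,0,0,0,0,0,-0.052,0.007,0,0,0,0,0,-0.052,0.007,0,0,0,0,0,-0.049,0.018,0,0,0,0,0,-0.049,0.018,0,0,0,0,0,-0.049,0.018,0,0,0,0,0,-0.044,0.028,0,0,0,0,0,-0.044,0.028,0,0,0,0,0,-0.044,0.028,0,0,0,0,0,0,0,0,0,0,0,0],
)

```text
t: 13.2
eef_pos: [0.5551, 0.1554, 0.1126]
ee_rot: [0.0, 0.709, 0.705, -0.001]
contact_force: [-0.4, -0.7, -0.4]
width: -0.004
finger_force: 0.0
```

```bash
cat >> m.py <<'E'
def ptr(tag,G=np.array([.6250,.2082])):
    h=masks(tag,"top"); X=fromdepth("top",np.argwhere(np.ones(h.shape[:2]))[:,::-1],np.load(f"pics/{tag}_top.npy")).reshape(400,640,3)
    r=np.hypot(X[...,0]-G[0],X[...,1]-G[1]); wood=(X[...,2]>.12)&(X[...,2]<.148)&(r>.03)&(r<.142)&(h[...,2]>70)
    a=np.degrees(np.arctan2(X[...,1]-G[1],X[...,0]-G[0]))%360
    for lo,hi in((.03,.06),(.06,.09),(.09,.12),(.12,.142)):
        k=wood&(r>=lo)&(r<hi); print("ptr",lo,k.sum(),np.median(a[k]).round(2) if k.any() else "", X[k].mean(0).round(4))
E
python3 - <<'E'
from m import *
grab("i"); o=status.get_obs(); print(o["eef_pos"],o["contact_force"])
ptr("a"); ptr("i")
b=cv2.imread("pics/i_top.png")[130:250,220:380]; c=cv2.imread("pics/i_side.png")[165:285,220:380]
cv2.imwrite("pics/crop6.png",np.hstack([cv2.resize(x,(400,300),interpolation=cv2.INTER_CUBIC) for x in(b,c)]))
E
```

```text
[0.55474448 0.15590435 0.11262154] [-0.69347324  0.09608852 -0.5551639 ]
ptr 0.03 47 170.56 [0.5796 0.2155 0.1371]
ptr 0.06 50 171.3 [0.5506 0.2198 0.1375]
ptr 0.09 51 171.45 [0.5216 0.224  0.1364]
ptr 0.12 14 171.24 [0.5005 0.2274 0.1335]
ptr 0.03 0  [nan nan nan]
ptr 0.06 0  [nan nan nan]
ptr 0.09 20 229.13 [0.5515 0.1229 0.1362]
ptr 0.12 12 229.39 [0.5429 0.1127 0.1337]m.py:74: RuntimeWarning: Mean of empty slice.
  k=wood&(r>=lo)&(r<hi); print("ptr",lo,k.sum(),np.median(a[k]).round(2) if k.any() else "", X[k].mean(0).round(4))
  ret = um.true_divide(
```

View pics/crop6.png

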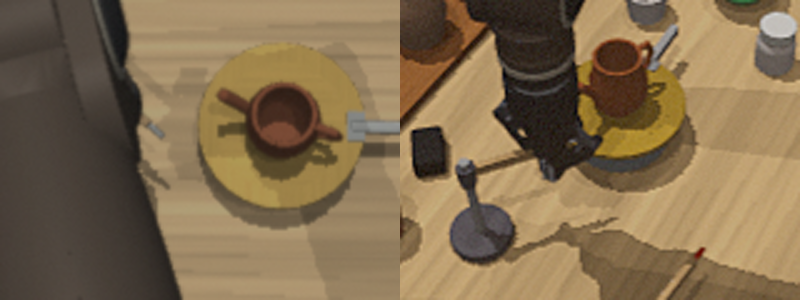

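Emit:
jog_arm(
  increments=[-0.0375,0.0365,0,0,0,0,0,-0.0375,0.0365,0,0,0,0,0,-0.0375,0.0365,0,0,0,0,0,-0.024,0.031,0,0,0,0,0,-0.02,0.025,0,0,0,0,0,0,0,0,0,0,0,0],
)

```text
t: 13.9
eef_pos: [0.5749, 0.1368, 0.1126]
ee_rot: [0.0, 0.709, 0.705, -0.001]
contact_force: [-0.3, -0.3, -0.6]
width: 0.005
finger_force: 0.0
```

```bash
python3 -W ignore - <<'E'
from m import *
grab("j"); o=status.get_obs(); print(o["eef_pos"],o["contact_force"])
ptr("j");spout("j"); fine("j")
E
```

```text
[0.57452339 0.13713781 0.11264182] [0.41439424 0.28034669 0.21875503]
ptr 0.03 0  [nan nan nan]
ptr 0.06 0  [nan nan nan]
ptr 0.09 8 246.62 [0.579  0.1017 0.1352]
ptr 0.12 14 246.74 [0.575  0.0921 0.1321]
top double-angle 71.38 tip-handle 71.32 45 25
side double-angle 73.28 tip-handle 72.96 29 23
j top C [ 0.5582 -0.0063] rim [ 0.5587 -0.0062] 0.0309 spout [np.float64(71.9), 37, np.float64(71.52), 25] bar 110 -91.06
j side C [ 0.5608 -0.0017] rim [ 0.5583 -0.001 ] 0.0331 spout [np.float64(82.47), 50, np.float64(81.01), 36] bar 45 -89.96
```

Emit:
jog_arm(
  increments=[-0.01,0.016,0,0,0,0,0,-0.01,0.016,0,0,0,0,0,-0.01,0.016,0,0,0,0,0,-0.01,0.016,0,0,0,0,0,0,0,0,0,0,0,0,0.05,-0.1,0,0,0,0,0,0.05,-0.15,0,0,0,0,0,0.05,-0.3,0,0,0,0,0,0,-0.3,0,0,0,0,0,0,0,0,0,0,0,0],
)

```text
t: 15.0
eef_pos: [0.4751, 0.1508, 0.1125]
ee_rot: [-0.001, 0.708, 0.706, -0.002]
contact_force: [0.0, -0.8, 0.6]
width: -0.005
finger_force: 0.0
```

```bash
python3 -W ignore - <<'E'
from m import *
grab("k"); o=status.get_obs(); print(o["eef_pos"],o["contact_force"])
report("k");ptr("k");spout("k"); fine("k")
E
```

```text
[0.47944019 0.15129344 0.11327536] [ 0.53410507  0.80673031 -0.97909112]
top C [ 0.5584 -0.0064] 0.0834 177 G [0.6245 0.2089] 0.0364 52 dist 0.2252 bearing C->G 72.93
  parts [([0.5756, 0.0469, 0.1394], np.float64(72.1), np.int32(32)), ([0.5412, -0.0554, 0.1297], np.float64(-109.4), np.int32(14))] 
  arm 118 -90.84 cap 63 [0.6261 0.2073 0.145 ] ptr 167 [0.6008 0.1333 0.1363] ax -108.4 fromG -107.4
  ptr far end [0.5849 0.0849 0.1323]
side C [ 0.5633 -0.0014] 0.0849 36 G [0.6277 0.215 ] 0.0355 62 dist 0.2258 bearing C->G 73.44
  parts [] 
  arm 44 -92.36 cap 37 [0.6273 0.2144 0.1446] ptr 164 [0.6029 0.142  0.1336] ax -108.4 fromG -108.7
  ptr far end [0.5868 0.0905 0.1323]
ptr 0.03 49 252.6 [0.6115 0.165  0.1373]
ptr 0.06 52 251.93 [0.6019 0.1367 0.137 ]
ptr 0.09 48 251.9 [0.5929 0.1093 0.1364]
ptr 0.12 15 252.01 [0.586  0.088  0.1325]
top double-angle 71.7 tip-handle 71.56 42 25
side double-angle 65.5 tip-handle nan 0 1
k top C [ 0.5584 -0.0064] rim [ 0.5587 -0.0062] 0.0309 spout [np.float64(72.25), 34, np.float64(71.74), 24] bar 111 -91.16Traceback (most recent call last):
  File "<
[... 198 characters left out ...]
  File "h.py", line 7, in onplane
    k,D,R,t=K(n); p=cv2.undistortPoints(np.array(uv,float).reshape(-1,1,2),k,D).reshape(-1,2)
                    ~~~~~~~~~~~~~~~~~~~^^^^^^^^^^^^^^^^^^^^^^^^^^^^^^^^^^^^^^^^
cv2.error: OpenCV(4.12.0) /io/opencv/modules/calib3d/src/undistort.dispatch.cpp:347: error: (-215:Assertion failed) CV_IS_MAT(_src) && CV_IS_MAT(_dst) && (_src->rows == 1 || _src->cols == 1) && (_dst->rows == 1 || _dst->cols == 1) && _src->cols + _src->rows - 1 == _dst->rows + _dst->cols - 1 && (CV_MAT_TYPE(_src->type) == CV_32FC2 || CV_MAT_TYPE(_src->type) == CV_64FC2) && (CV_MAT_TYPE(_dst->type) == CV_32FC2 || CV_MAT_TYPE(_dst->type) == CV_64FC2) in function 'cvUndistortPointsInternal'
```

Emit:
jog_arm(
  increments=[0,0.3,0,0,0,0,0,-0.05,0.3,0,0,0,0,0,-0.05,0.15,0,0,0,0,0,-0.05,0.06,0,0,0,0,0,-0.0015,0.013,0,0,0,0,0,-0.0015,0.013,0,0,0,0,0,-0.0015,0.013,0,0,0,0,0,-0.0015,0.012,0,0,0,0,0,0,0,0,0,0,0,0],
)

```text
t: 16.0
eef_pos: [0.583, 0.132, 0.1129]
ee_rot: [-0.0, 0.709, 0.706, -0.001]
contact_force: [-0.8, -0.0, -0.4]
width: 0.001
finger_force: 0.2
```

Emit:
jog_arm(
  increments=[0.05,-0.1,0,0,0,0,0,0.05,-0.15,0,0,0,0,0,0.05,-0.3,0,0,0,0,0,0,-0.3,0,0,0,0,0,0,-0.3,-0.1,0,0,0,0,0,-0.3,-0.2,0,0,0,0,0,-0.1,-0.3,0,0,0,0,0,0,-0.3,0,0,0,0,0,0,-0.3,0,0,0,0,0,0,0,0,0,0,0],
)

```text
t: 17.0
eef_pos: [0.3982, 0.1516, 0.2617]
ee_rot: [0.002, 0.708, 0.706, 0.003]
contact_force: [0.5, 0.1, -0.8]
width: -0.0
finger_force: 0.0
```

```bash
python3 -W ignore - <<'E'
from m import *
grab("l"); o=status.get_obs(); print(o["t"],o["eef_pos"],o["contact_force"])
report("l");ptr("l");spout("l")
b=cv2.imread("pics/l_top.png")[130:250,220:380]; c=cv2.imread("pics/l_side.png")[165:285,220:380]
cv2.imwrite("pics/crop7.png",np.hstack([cv2.resize(x,(400,300),interpolation=cv2.INTER_CUBIC) for x in(b,c)]))
E
```

```text
17.1 [0.39725732 0.15108257 0.25747685] [ 0.01814485  0.53469357 -0.71510575]
top C [ 0.5583 -0.0064] 0.0835 177 G [0.6249 0.2083] 0.0359 71 dist 0.2248 bearing C->G 72.76
  parts [([0.5756, 0.0467, 0.1391], np.float64(72.0), np.int32(33)), ([0.5416, -0.0555, 0.1299], np.float64(-108.8), np.int32(14))] 
  arm 119 -90.79 cap 64 [0.6267 0.2068 0.1447] ptr 167 [0.6016 0.1333 0.1363] ax -108.4 fromG -107.3
  ptr far end [0.5864 0.0858 0.1322]
side C [ 0.5605 -0.0019] 0.0835 71 G [0.6279 0.215 ] 0.0354 60 dist 0.2272 bearing C->G 72.75
  parts [([0.5755, 0.0531, 0.1369], np.float64(74.8), np.int32(21))] 
  arm 0 0.0 cap 41 [0.627  0.2144 0.1447] ptr 163 [0.6032 0.1414 0.1337] ax -107.9 fromG -108.5
  ptr far end [0.5882 0.089  0.131 ]
ptr 0.03 52 253.21 [0.6122 0.1651 0.1367]
ptr 0.06 52 252.62 [0.6026 0.1365 0.1372]
ptr 0.09 50 252.3 [0.5935 0.1087 0.1358]
ptr 0.12 13 252.43 [0.5869 0.0881 0.1322]
top double-angle 71.62 tip-handle 71.5 43 25
side double-angle 75.13 tip-handle 74.59 27 1
```

View pics/crop7.png

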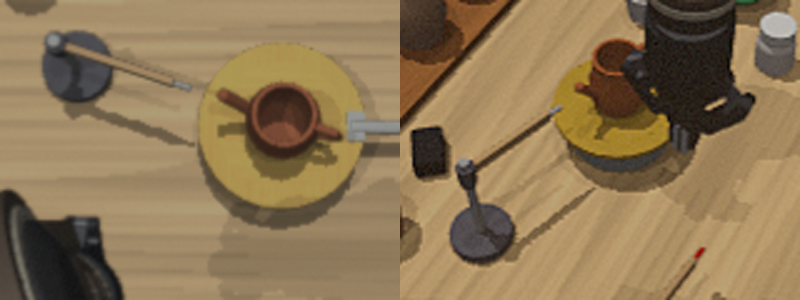

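The picture shows post (55,45), pointer tip (190,88), spout mouth (222,94) and jug centre (284,115) in line to within about 1°. The other things are unmoved and the arm is clear, so I'm handing in.

```bash
python3 -c "
from workcell import manip; print(manip.sign_off())"
```

```text
the job is handed in; nothing more can be done
None
```

The job is handed in: by the cameras, the spout points at the gauge's post and the pointer at the spout and the jug's middle, each to within about 1°, and the jug and the other things were not touched; the judge gave no result.

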